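Rock a stuck filter cartridge out of its sprung socket

ROBOT

A 7-joint arm with a two-finger parallel gripper is mounted at the origin on the work surface. World frame = base frame: x ahead of the robot, y to its left, z up, the work surface at z = 0. Lengths are in m, angles in rad, forces in N, time in s.
With the tool pointing down it reaches from about 0.425 to 0.875 m from the base axis. Payload 4.7 kg.
Tool frame: the origin (TCP) lies on the centre line of the jaws, within the pads' length; the fingertips stand ahead of it and the grasp point (between the pads) lies 2 mm behind it (nose_length is the z of the fingertips in the tool frame, in m); z points along the fingers, y is the line along which they close (so a half turn about z gives the same grasp; the last joint's range is limited). The gripper opens to 87 mm and grips with 3 to 60 N. Pads are 19 mm wide; open, the fingers measure 117 mm over their backs; the gripper's body (75 mm by 190 mm) begins 51 mm behind the grasp point.
Start: joints at [1.117, 0.321, -0.07, 1.45, 0.023, 1.371, -0.057], TCP at [0.293, -0.58, 0.24] pointing down, gripper open.
Joint ranges: [-2.86, 2.86], [-0.3, 2.09], [-1.38, 1.24], [0.06, 2.45], [-1.56, 4.7], [0.09, 2.05], [-2.69, 2.69]. Speed limits (rad/s): [2.57, 2.57, 3.14, 3.14, 3.14, 3.14, 3.14].

INTERFACE

Orientations are given as a rotation vector (axis times angle).
In Python, from bench import * gives the robot as it stands.
- The arm moves only by the tool send_rows, never from a script. Its arguments are lists of equal length, an entry for each row: "xyz": the shift along the tool's x, y, z in mm, a list of three; "dr": the turn, a rotation vector about the tool's x, y, z in rad, a list of three. A call has exactly 10 rows; each row is the pose to reach, as a shift and turn from the pose commanded when the call began, along the tool's axes at that moment; what a row does not reach only later rows make up. A row lasts 1/12 s, in which the tool goes at most 41.7 mm and 7.16 degrees, less where a joint would pass 70% of its speed; a pose out of reach is approached as far as the arm can. A call with a gripper value outside its range is refused whole. "jaw" is the finger opening in mm, from 0 to 87, set as the call begins (left out, the last holds). The fingers move at their own pace and stop on an object; "grip_force" is the grip in N (left out, the last holds). Time passes only in rows, so rows that repeat a pose let the fingers close, or fill a call up. It gives the time, the measured TCP pose, the force, the opening and the grip force at its end, in the units of the state.
- get_state(): the state, without advancing time (a new reading comes with each control period).
- get_image(name): name is "side" or "top"; returns the picture (384x512x3 uint8, red, green, blue); there is no depth.
- calibration(name): a dict with "vfov" (degrees; the focal length in pixels is half the picture's height over the tangent of half this angle, whatever the lens; pixels are square), "cx", "cy" (the principal point, pixels), "rvec" (rotation vector, rad) and "tvec" (3), from world to camera coordinates, as OpenCV has them. Camera axes: x right, y down, z forward; pixel columns grow to the right and rows downward; lengths in m; the calibration is good to about 2 mm. A picture is of the moment at which its call begins. calibration takes no time and is no camera call.
- close_job(): hands the job in; it is judged then, once.
The state is a dict: "time": time; "joint_positions": joint angles; "qd": joint speeds; "joint_torque": joint torques, N m; "position": TCP position; "tool_rot": TCP orientation; "ft_force": force on the tool from outside, world axes, zero at the start; "torque": the same for the moment, N m; "grip_width": opening from 0.0 (shut) to 1.0 (fully open); "grip_force": force on a finger pad.
Only numpy, scipy, OpenCV 4.12 (cv2) and the standard library are available. Lean on these libraries where they do the work, as an engineer would, in place of code of your own. Each camera call takes 0.05 s, during which the arm holds its last target. There are 200 camera calls.

TASK

Lay the steel retaining bar across the two blue rests so that it bridges the sample vials, and let go of it. Then take the orange-finned cartridge by its fin and rock it side to side until it works free of its tight socket; do not pull it straight out, because the socket floats on springs and must not be dragged up off its seat, and do not disturb the vials. Finish while still holding the cartridge upright over its socket, just clear, with about 20 mm of daylight under it.

Things in the scene. Friction and masses are not known exactly. Their poses are not given: they have to be found in the camera images.
- carrier: Aluminium service plate, 170 (x) x 220 (y) x 10 mm, fixed to the bench. Origin: centre of its underside, on the bench top. Along its own axes: on its -x half, in a row along y, two blue bar rests with a white rack of three vials between them; on its +x half the grey socket with the cartridge. All turn together about z.
- bar_seat (a point): Point midway between the two rest seats, at seat height, 55 mm above the bench (carrier x -45, y 0 mm): the centre of the bar's underside belongs here, the bar lying along the carrier's y. The vial caps below reach 50 mm above the bench.
- rest_left (a point): Centre of the seat of the rest at carrier y +75 mm; the seat is flat, 55 mm above the bench, 18 mm long in y, between two cheeks 10 mm tall that leave a 30 mm gap across x for the bar.
- rest_right (a point): The same for the rest at carrier y -75 mm.
- bar: Loose steel retaining bar, 20 (x) x 186 (y) x 8 mm, about 0.28 kg, at first flat on the bench. On the middle of its top stands a red grip 14 (x) x 50 (y) x 30 mm, its top 38 mm above the bar's underside. Origin: centre of the underside; the bar's length is its y axis. Either end may go to either rest.
- cartridge: Filter cartridge, about 0.15 kg, at first seated upright in the socket, axes parallel to the carrier's. Blue block 24 (x) x 40 (y) x 34 mm. Origin: centre of the underside. On each y side are two half-round steel ribs along x, 12 and 22 mm above the underside, crowns 23.5 mm from the centre, behind which the socket's catches snap.
- fin (a point): Middle of the cartridge's orange grip fin, on its axis, 64 mm above its underside. The fin is 24 (x) x 14 (y) mm and runs from 34 to 84 mm above the underside. To rock: tilt the cartridge 0.2 to 0.3 rad about its x axis, the fin swinging to +y, then to -y, so that one side at a time rises past a rib.
- socket_mouth (a point): Centre of the socket at rim height, 49 mm above the bench (carrier x +50, y 0 mm). The floor, where the cartridge's underside rests, is 33 mm below it. The rim is the top of two end blocks beyond 29 mm to either y side; the x side walls are 9 mm lower, with 1.5 mm of play to the cartridge.
- catch_left (a point): Sprung brass catch at the socket's +y end, 27 mm above its floor, 21 mm from the centre plane. That side of the cartridge needs about 13 N to rise past it, holds again 10 mm higher on the second rib, and is free after 20 mm. Straight up, both catches hold at once: 25 N, too much. Rock about the side that stays down, the middle rising some 5 mm, then 10 mm more for each full swing.
- catch_right (a point): The same catch at the socket's -y end.
- nest (a joint): Height of the sprung, floating socket above its seat, m: 0 seated, up to 0.009. It stays down under upward pulls of up to about 12 N, then rises 1 mm for every 1.6 N more; more than 6 mm (about 20 N) counts as dragged up.
- vial0: Small amber glass vial 1 of 3, 15 mm across, 36 mm tall, 15 g, loose in the rack at carrier x -45, y -32 mm, standing 18 mm out of it. Origin: centre of the underside.
- vial1: Small amber glass vial 2 of 3, 15 mm across, 36 mm tall, 15 g, loose in the rack at carrier x -45, y 0 mm, standing 18 mm out of it. Origin: centre of the underside.
- vial2: Small amber glass vial 3 of 3, 15 mm across, 36 mm tall, 15 g, loose in the rack at carrier x -45, y 32 mm, standing 18 mm out of it. Origin: centre of the underside.

How it is judged:
By the outcome, as a careful person would: the job done as asked, in the order asked, and still so for the second after the job is handed in, while the arm keeps its last pose, push and grip.
It also fails if it takes over 64 s, if anything falls off the work surface, if the arm or the gripper's body presses on something with over 40 N, if the wrist force passes 120 N, or if a joint passes its speed limit or range.

## Working session

There is one attempt and no reset: what is moved stays moved. The work goes in short steps, Python scripts to look and compute and a tool call to move; the robot and the scene stay as the last step left them, time stands still between calls to the robot, and variables do not carry over. Pictures are saved under pics/ and viewed, at most 13 in all, crops included, and the job is handed in when it is done.

Besides the shell and the picture viewer there is one more tool, called after "Emit:" as name(argument=value, ...) on one line, values as JSON. send_rows: Moves the arm, as the interface text tells. Its arguments: {"type":"object","properties":{"xyz":{"type":"array"},"dr":{"type":"array"},"jaw":{"type":"number"},"grip_force":{"type":"number"}},"required":["xyz","dr"]}

```bash
mkdir -p pics; python3 - <<'E'
from bench import *
import cv2,numpy as np
print(get_state())
ims=[]
for n in("top","side"):
    c=calibration(n);print(n,c)
    R=cv2.Rodrigues(np.array(c["rvec"]))[0];print("campos",-R.T@np.array(c["tvec"]))
    im=get_image(n);cv2.imwrite(f"pics/{n}0.png",cv2.cvtColor(im,cv2.COLOR_RGB2BGR))
E
ls
```

```text
{'time': 0.0, 'joint_positions': array([ 1.11713761,  0.32184546, -0.07009483,  1.45167712,  0.022615  ,
        1.37080575, -0.05690293]), 'qd': array([ 0.00055248,  0.00234053, -0.00022345, -0.00070026,  0.00139777,
       -0.0014291 , -0.00020396]), 'joint_torque': array([ 1.97641348e-04, -4.91286671e+01, -4.03918996e-01, -3.12523556e+01,
       -6.40179170e-02,  4.38633654e-02,  1.53551978e-04]), 'position': array([ 0.29279663, -0.57972924,  0.23844592]), 'tool_rot': array([-3.05423109e+00, -7.27702357e-01,  8.76190820e-04]), 'ft_force': array([ 0.15881708, -0.5463627 , -0.81231019]), 'torque': array([0.07075117, 0.03418993, 0.0132768 ]), 'grip_force': 0.0, 'grip_width': 0.9965311172031628}
top {'vfov': 51.996261632046654, 'cx': 247.9102487725701, 'cy': 191.8526502058331, 'rvec': array([ 1.98416746, -2.21583199,  0.26426744]), 'tvec': array([-0.0352877 ,  0.5735965 ,  0.68313878])}
campos [ 0.39211021 -0.07740496  0.79824483]
side {'vfov': 57.39677579556699, 'cx': 254.12883149187053, 'cy': 183.1991601845531, 'rvec': array([ 2.2288115 , -0.61908378,  0.29632471]), 'tvec': array([-0.49589706,  0.20564559,  0.53876794])}
campos [ 0.27846217 -0.48289409  0.51744277]
pics
```

View pics/top0.png

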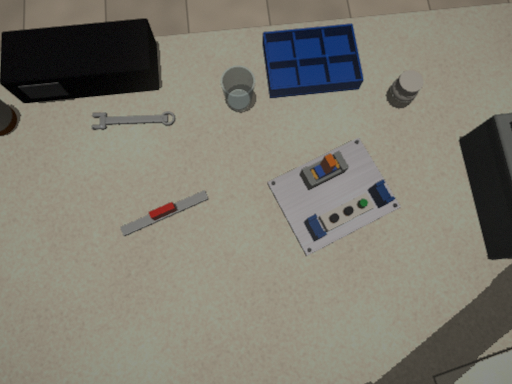

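View pics/side0.png

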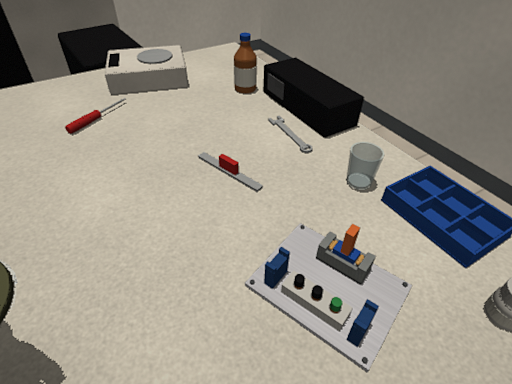

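Top view: the carrier is at about (335,195), with its rests at (316,226) and (382,193) and the fin at (330,162). The bar runs from (122,231) to (208,196), with its red grip at (162,211). The side view shows the same layout, with the fin at (351,240) and the grip at (229,164).

```bash
cat >h.py <<'E'
from bench import *
import cv2,numpy as np
from scipy.spatial.transform import Rotation as Ro
def cam(n):
    c=calibration(n);f=192/np.tan(np.radians(c["vfov"])/2)
    K=np.array([[f,0,c["cx"]],[0,f,c["cy"]],[0,0,1]]);R=cv2.Rodrigues(np.array(c["rvec"]))[0]
    return K,R,np.array(c["tvec"])
def plane(n,uv,z):
    K,R,t=cam(n);o=-R.T@t;d=R.T@np.linalg.inv(K)@np.array([*uv,1.]);return o+d*(z-o[2])/d[2]
def proj(n,p):
    K,R,t=cam(n);q=K@(R@np.asarray(p,float)+t);return q[:2]/q[2]
def tri(a,b):
    P=[];
    for n in("top","side"):
        K,R,t=cam(n);P.append(K@np.c_[R,t])
    X=cv2.triangulatePoints(P[0],P[1],np.array(a,float).reshape(2,1),np.array(b,float).reshape(2,1)).ravel();return X[:3]/X[3]
def mask(im,lo,hi):
    return cv2.inRange(cv2.cvtColor(im,cv2.COLOR_RGB2HSV),lo,hi)
def blobs(m,amin=15):
    n,l,s,c=cv2.connectedComponentsWithStats(m);return [(s[i,4],c[i].round(1),s[i,:4],cv2.minAreaRect(np.argwhere(l==i)[:,::-1].astype(np.float32))) for i in range(1,n) if s[i,4]>=amin]
RED=((0,170,80),(5,255,255));ORA=((6,170,80),(16,255,255));BLU=((105,120,30),(125,255,255))
E
python3 - <<'E'
from h import *
for n in("top","side"):
    im=get_image(n)
    for k,c in(("red",RED),("ora",ORA),("blu",BLU)):
        for b in blobs(mask(im,*c)):print(n,k,b[0],b[1],b[2],[np.round(x,1) for x in b[3]])
P=[plane("top",p,.01) for p in((357,142),(273,183),(309,249),(395,206))]
print(np.round(P,4),np.mean(P,0));print([np.linalg.norm(P[i]-P[(i+1)%4]) for i in range(4)])
Q=[plane("side",p,.01) for p in((408,285),(303,228),(251,282),(364,360))]
print(np.round(Q,4),np.mean(Q,0));print([np.linalg.norm(Q[i]-Q[(i+1)%4]) for i in range(4)])
B=[plane("top",p,.008) for p in((124,231),(207,196))];print(B,np.mean(B,0))
B=[plane("side",p,.008) for p in((201,155),(260,186))];print(B,np.mean(B,0))
E
```

```text
top red 158 [161.5 209.9] [150 203  25  15] [array([161.5, 209.8]), array([ 6.3, 25.2]), np.float64(66.0)]
top ora 87 [330.5 160.3] [325 154  12  13] [array([330.6, 160.1]), array([11.8,  7.7]), np.float64(60.3)]
top blu 5432 [311.9  57.9] [263  24 100  71] [array([312.6,  60.1]), array([65.2, 95.3]), np.float64(84.4)]
top blu 74 [319.3 170.9] [315 165  10  13] [array([319.2, 170.8]), array([11.5,  6.4]), np.float64(60.3)]
top blu 182 [383.4 192. ] [376 181  19  22] [array([383.6, 191.7]), array([21.9, 10.6]), np.float64(57.1)]
top blu 170 [316.1 226.6] [308 215  18  23] [array([316.1, 226.4]), array([21.8,  9.6]), np.float64(59.5)]
side red 220 [ 82.8 119.9] [ 66 110  34  21] [array([ 82.9, 119.8]), array([ 6.4, 35.7]), np.float64(61.2)]
side red 83 [228.2 159.6] [219 154  19  12] [array([228. , 159.4]), array([19.1,  4.5]), np.float64(29.7)]
side ora 189 [244.7  54.1] [235  46  21  16] [array([245.2,  53.9]), array([20. , 14.6]), np.float64(7.1)]
side ora 278 [349.1 239.3] [341 225  18  30] [array([349.1, 239.2]), array([10.7, 30. ]), np.float64(19.4)]
side blu 76 [244.5  36.5] [24
[... 624 characters left out ...]
598443 -0.2746815   0.01      ]
[np.float64(0.2011959411822601), np.float64(0.15261036317871707), np.float64(0.19909509262167746), np.float64(0.15472441123430716)]
[[ 0.6698 -0.3432  0.01  ]
 [ 0.596  -0.1546  0.01  ]
 [ 0.4498 -0.2048  0.01  ]
 [ 0.5209 -0.3928  0.01  ]] [ 0.55911408 -0.27383323  0.01      ]
[np.float64(0.2024961820101721), np.float64(0.15463065858860503), np.float64(0.20095693126687336), np.float64(0.15688176186714195)]
[array([0.52729805, 0.1572423 , 0.008     ]), array([ 0.5810407 , -0.01518141,  0.008     ])] [0.55416938 0.07103045 0.008     ]
[array([0.52726667, 0.15747012, 0.008     ]), array([ 0.59021419, -0.00907898,  0.008     ])] [0.55874043 0.07419557 0.008     ]
```

```bash
cat >>h.py <<'E'
def goal(p,yh,tilt=0):
    """p: TCP target world; yh: heading of tool y; tilt: turn about tool x. Prints the shift/turn in tool axes."""
    s=get_state();R0=Ro.from_rotvec(s["tool_rot"])
    y=np.array([np.cos(yh),np.sin(yh),0]);z=np.array([0,0,-1.]);x=np.cross(y,z)
    R1=Ro.from_matrix(np.c_[x,y,z])*Ro.from_rotvec([tilt,0,0])
    d=R0.inv().apply(np.asarray(p)-s["position"])*1000;r=(R0.inv()*R1).as_rotvec()
    print("t",round(s["time"],2),"pos",s["position"].round(4),"F",s["ft_force"].round(1),"gw",round(s["grip_width"]*87,1),"q",s["joint_positions"].round(2));print("xyz",d.round(1),"dr",r.round(3))
E
python3 - <<'E'
import bench;print([ (k,getattr(bench,k)) for k in dir(bench) if not k.startswith("__")])
from h import *
print(plane("top",(161.5,209.9),.036),plane("side",(228.2,159.6),.036),tri((161.5,209.9),(228.2,159.6)))
im=get_image("top");g=cv2.cvtColor(im,cv2.COLOR_RGB2HSV);r=g[185:245,110:220]
print("fin",plane("top",(330.5,160.3),.1),"rests",plane("top",(383.4,192),.06),plane("top",(316.1,226.6),.06))
cx=np.array([.557,-.274]);
goal((.556,.072,.15),.30)
E
```

```text
[('MotionError', <class 'bench.MotionError'>), ('calibration', <function make.<locals>.<lambda> at 0x7feda007c5e0>), ('close_job', <function connect.<locals>.done at 0x7fed9ffef740>), ('get_image', <function make.<locals>.drawn_camera at 0x7feda007c040>), ('get_state', <function make.<locals>.<lambda> at 0x7feda007c540>), ('nose_length', 0.017)]
[0.55620196 0.07404428 0.036     ] [0.55872733 0.07599026 0.036     ] [0.5563767  0.07333398 0.03844398]
fin [ 0.60173336 -0.25663958  0.1       ] rests [ 0.53914392 -0.35822223  0.06      ] [ 0.48689382 -0.21898457  0.06      ]
t 0.25 pos [ 0.293 -0.58   0.239] F [-0.5 -0.5  0. ] gw 87.0 q [ 1.12  0.32 -0.07  1.45  0.02  1.37 -0.06]
xyz [ 528.8 -463.2   89.4] dr [-1.000e-03 -1.000e-03 -1.403e+00]
```

Emit:
send_rows(xyz=[[15,-13,0],[50,-44,0],[86,-75,5],[121,-106,10],[157,-137,15],[192,-168,20],[228,-199,25],[258,-226,28],[275,-240,30],[280,-245,30]], dr=[[0,0,-0.05],[0,0,-0.15],[0,0,-0.25],[0,0,-0.35],[0,0,-0.45],[0,0,-0.55],[0,0,-0.65],[0,0,-0.72],[0,0,-0.75],[0,0,-0.75]], jaw=50)

```text
time: 1.08
position: [0.4343, -0.2293, 0.2093]
tool_rot: [-2.569, -1.806, -0.002]
ft_force: [0.0, 0.5, 0.3]
grip_width: 0.575
grip_force: 0.0
```

```bash
python3 -c "
from h import *
goal((.556,.072,.13),.30)"
```

```text
t 1.08 pos [ 0.4343 -0.2293  0.2093] F [0.  0.5 0.3] gw 50.1 q [ 0.83  0.02 -0.4   1.86  0.01  1.26  0.08]
xyz [324.6  12.5  79.9] dr [ 0.    -0.002 -0.645]
```

Emit:
send_rows(xyz=[[20,1,4],[60,2,14],[100,4,24],[140,5,34],[180,7,44],[220,9,54],[260,10,64],[295,11,73],[315,12,78],[325,12,80]], dr=[[0,0,-0.04],[0,0,-0.12],[0,0,-0.2],[0,0,-0.28],[0,0,-0.36],[0,0,-0.44],[0,0,-0.52],[0,0,-0.59],[0,0,-0.63],[0,0,-0.645]])

```text
time: 1.92
position: [0.5563, 0.069, 0.1284]
tool_rot: [-1.865, -2.525, -0.002]
ft_force: [0.3, 0.9, -1.2]
grip_width: 0.575
grip_force: 0.0
```

```bash
python3 - <<'E'
from h import *
goal((.556,.073,.028),.30)
s=get_state()
for n in("side","top"):
    im=get_image(n);cv2.imwrite(f"pics/{n}1.png",cv2.cvtColor(im,cv2.COLOR_RGB2BGR))
    for b in blobs(mask(im,*RED)):print(n,b[0],b[1],b[2])
    print(n,proj(n,s["position"]+[0,0,-.017]))
a=cv2.imread("pics/side1.png")[90:230,140:320];cv2.imwrite("pics/c1.png",cv2.resize(a,None,fx=3,fy=3))
E
```

```text
t 1.92 pos [0.5563 0.069  0.1284] F [ 0.3  0.9 -1.2] gw 50.0 q [ 0.43  0.28 -0.69  1.79  0.2   1.14 -0.02]
xyz [  3.7   0.9 100.4] dr [-0.    -0.002 -0.002]
side 253 [ 82.1 120.7] [ 66 110  34  23]
side 233 [228.2 164. ] [219 154  19  20]
side [227.47389467 132.9986693 ]
top [155.4071261  201.54381389]
```

View pics/c1.png

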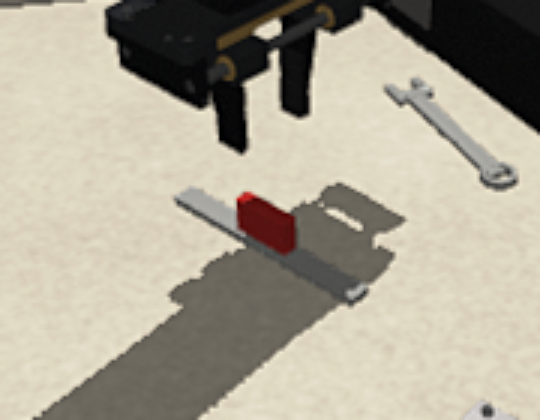

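The crop shows the open fingers above the red grip. The grip is at side-image (228,164) and the fingertips' midpoint at (227,133), so they are aligned for the descent.

Emit:
send_rows(xyz=[[1,0,5],[2,1,17],[3,1,32],[4,1,47],[4,1,62],[4,1,77],[4,1,90],[4,1,97],[4,1,100],[4,1,100]], dr=[[0,0,0],[0,0,0],[0,0,0],[0,0,0],[0,0,0],[0,0,0],[0,0,0],[0,0,0],[0,0,0],[0,0,0]])

```text
time: 2.85
position: [0.5555, 0.069, 0.0289]
tool_rot: [-1.875, -2.52, 0.001]
ft_force: [-0.1, 0.3, -1.4]
grip_width: 0.571
grip_force: 0.0
```

Emit:
send_rows(xyz=[[0,0,0],[0,0,0],[0,0,0],[0,0,0],[0,0,0],[0,0,0],[0,0,0],[0,0,0],[0,0,0],[0,0,0]], dr=[[0,0,0],[0,0,0],[0,0,0],[0,0,0],[0,0,0],[0,0,0],[0,0,0],[0,0,0],[0,0,0],[0,0,0]], jaw=0, grip_force=30)

```text
time: 3.68
position: [0.5566, 0.0698, 0.0299]
tool_rot: [1.874, 2.52, 0.001]
ft_force: [2.0, 0.1, 0.7]
grip_width: 0.158
grip_force: 29.9
```

```bash
python3 - <<'E'
from h import *
goal((.556,.073,.15),.30)
E
```

```text
t 3.68 pos [0.5566 0.0698 0.0299] F [2.  0.1 0.7] gw 13.8 q [ 0.38  0.41 -0.65  1.87  0.3   0.96 -0.11]
xyz [   3.2    0.5 -120.1] dr [ 0.001  0.    -0.008]
```

Emit:
send_rows(xyz=[[0,0,-4],[0,0,-15],[0,0,-30],[0,0,-45],[0,0,-60],[0,0,-75],[0,0,-90],[0,0,-103],[0,0,-108],[0,0,-110]], dr=[[0,0,0],[0,0,0],[0,0,0],[0,0,0],[0,0,0],[0,0,0],[0,0,0],[0,0,0],[0,0,0],[0,0,0]])

```text
time: 4.52
position: [0.5562, 0.0697, 0.1407]
tool_rot: [1.874, 2.52, 0.001]
ft_force: [0.5, 0.3, -3.2]
grip_width: 0.161
grip_force: 29.9
```

```bash
python3 - <<'E'
from h import *
s=get_state();p=s["position"];R=Ro.from_rotvec(s["tool_rot"]);print(p,R.as_matrix().round(3))
for k in(1,-1):print(proj("side",p+R.apply([.093*k,0,.0259])))
im=get_image("side")
for b in blobs(mask(im,*RED)):print(b[0],b[1],b[2])
o=proj("side",p).astype(int);print(o)
a=cv2.cvtColor(im,cv2.COLOR_RGB2BGR)[o[1]-60:o[1]+60,o[0]-80:o[0]+80];cv2.imwrite("pics/c2.png",cv2.resize(a,None,fx=5,fy=5))
E
```

```text
[0.55624748 0.06969973 0.14065462] [[-0.288  0.958  0.001]
 [ 0.958  0.288 -0.   ]
 [-0.001  0.001 -1.   ]]
[197.46150574 115.60743366]
[261.01693886 149.45894961]
248 [ 82.  120.7] [ 66 110  34  23]
97 [231.3 124.4] [228 116   8  18]
[226 120]
```

View pics/c2.png

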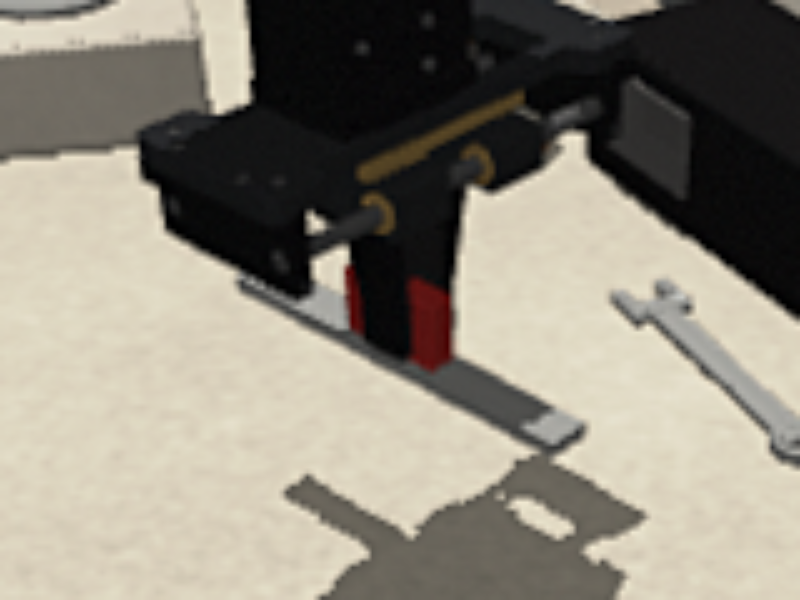

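The crop shows the bar held level, with its ends near side-image (258,147) and (197,116). It sits about 3 mm toward tool +x of the TCP.

```bash
python3 - <<'E'
from h import *
goal((.515,-.292,.19),.355)
E
```

```text
t 4.57 pos [0.556  0.0696 0.1401] F [-0.8 -0.5 -3.8] gw 14.1 q [ 0.43  0.27 -0.69  1.78  0.19  1.16 -0.03]
xyz [-334.6 -143.3  -49.8] dr [ 0.     0.    -0.063]
```

Emit:
send_rows(xyz=[[-5,-2,-10],[-18,-8,-22],[-35,-15,-34],[-56,-24,-44],[-78,-33,-50],[-100,-43,-50],[-122,-52,-50],[-144,-62,-50],[-166,-71,-50],[-188,-80,-50]], dr=[[0,0,0],[0,0,0],[0,0,-0.01],[0,0,-0.01],[0,0,-0.02],[0,0,-0.02],[0,0,-0.03],[0,0,-0.03],[0,0,-0.04],[0,0,-0.04]])

```text
time: 5.4
position: [0.5324, -0.1349, 0.1892]
tool_rot: [-1.823, -2.557, 0.001]
ft_force: [0.0, -1.1, -3.1]
grip_width: 0.156
grip_force: 29.9
```

Emit:
send_rows(xyz=[[-22,-9,0],[-44,-18,0],[-66,-28,0],[-86,-37,0],[-105,-45,0],[-121,-52,0],[-134,-57,0],[-142,-61,0],[-146,-63,0],[-146,-63,0]], dr=[[0,0,0],[0,0,0],[0,0,-0.01],[0,0,-0.01],[0,0,-0.02],[0,0,-0.02],[0,0,-0.023],[0,0,-0.023],[0,0,-0.023],[0,0,-0.023]])

```text
time: 6.23
position: [0.521, -0.2926, 0.1892]
tool_rot: [-1.795, -2.577, 0.0]
ft_force: [-0.3, 0.0, -3.9]
grip_width: 0.154
grip_force: 29.9
```

```bash
python3 - <<'E'
from h import *
goal((.515,-.2924,.125),.355)
s=get_state();p=s["position"];R=Ro.from_rotvec(s["tool_rot"])
for n in("side","top"):
    im=get_image(n);cv2.imwrite(f"pics/{n}3.png",cv2.cvtColor(im,cv2.COLOR_RGB2BGR))
    for b in blobs(mask(im,*BLU)):print(n,b[0],b[1],b[2])
    for b in blobs(mask(im,*ORA)):print(n,"ora",b[0],b[1],b[2])
t=cv2.imread("pics/top3.png")[120:270,255:415];u=cv2.imread("pics/side3.png")[190:370,225:425]
cv2.imwrite("pics/c3.png",np.hstack([cv2.resize(t,(400,375)),cv2.resize(u,(400,360))[:375] if 0 else cv2.resize(u,(400,375))]))
E
```

```text
t 6.23 pos [ 0.521  -0.2926  0.1892] F [-0.3  0.  -3.9] gw 13.4 q [ 0.87  0.28 -0.48  1.64  0.13  1.26  0.72]
xyz [ 2.3 -5.5 64.2] dr [-0.001 -0.001 -0.001]
side 76 [244.5  36.5] [240  33  10   8]
side 6859 [449.5 214.6] [384 166 128 101]
side 592 [276.3 267.7] [265 247  24  41]
side 48 [348.4 259.4] [343 256  12   8]
side 608 [361.8 322.4] [347 300  31  46]
side ora 107 [245.2  48.9] [234  42  22  18]
side ora 103 [244.1  63.7] [235  60  19   8]
side ora 67 [244.   89.4] [236  86  17   7]
side ora 39 [355.2 234.4] [352 228   7  14]
top 5357 [312.3  57.9] [263  24 100  71]
top 36 [318.5 172.1] [314 167  10  11]
top 88 [318.7 231.6] [313 226  13  12]
top ora 66 [330.7 160.3] [326 155  11  11]
```

View pics/c3.png

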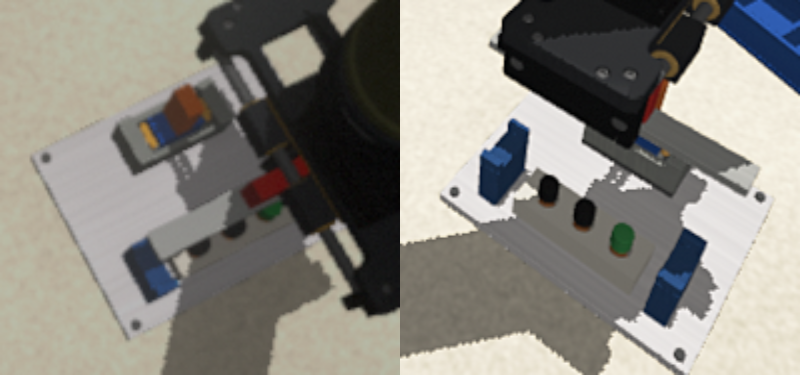

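The picture shows the bar above the rests and parallel to the vial row. The vials and the cartridge are undisturbed, so I'll go lower.

Emit:
send_rows(xyz=[[0,-1,3],[1,-2,10],[1,-4,20],[2,-5,30],[2,-5,42],[2,-5,54],[2,-5,66],[2,-5,75],[2,-5,79],[2,-5,79]], dr=[[0,0,0],[0,0,0],[0,0,0],[0,0,0],[0,0,0],[0,0,0],[0,0,0],[0,0,0],[0,0,0],[0,0,0]])

```text
time: 7.17
position: [0.5154, -0.2914, 0.1089]
tool_rot: [-1.793, -2.577, -0.0]
ft_force: [-0.3, -0.4, -3.5]
grip_width: 0.158
grip_force: 29.9
```

```bash
python3 - <<'E'
from h import *
goal((.515,-.2924,.085),.355)
s=get_state();p=s["position"];R=Ro.from_rotvec(s["tool_rot"]);b=p+R.apply([.003,0,.030])
print("bar underside ctr",b)
for n in("side","top"):
    im=get_image(n);cv2.imwrite(f"pics/{n}4.png",cv2.cvtColor(im,cv2.COLOR_RGB2BGR))
    for k in(.075,-.075):print(n,proj(n,b+R.apply([k,0,0])))
t=cv2.imread("pics/top4.png")[180:260,295:375];u=cv2.imread("pics/side4.png")[235:365,250:390]
cv2.imwrite("pics/c4.png",np.hstack([cv2.resize(t,(400,400)),cv2.resize(u,(400,371),interpolation=cv2.INTER_CUBIC)[:371] if 0 else cv2.resize(u,(400,400))]))
E
```

```text
t 7.17 pos [ 0.5154 -0.2914  0.1089] F [-0.3 -0.4 -3.5] gw 13.8 q [ 0.86  0.34 -0.47  1.74  0.17  1.11  0.7 ]
xyz [-0.9 -0.6 23.9] dr [-0.001 -0.002  0.   ]
bar underside ctr [ 0.51424486 -0.2885372   0.07890574]
side [277.09328948 252.20057382]
side [367.62770731 308.79279138]
top [317.34632557 224.43478708]
top [386.96282236 189.0410516 ]
```

View pics/c4.png

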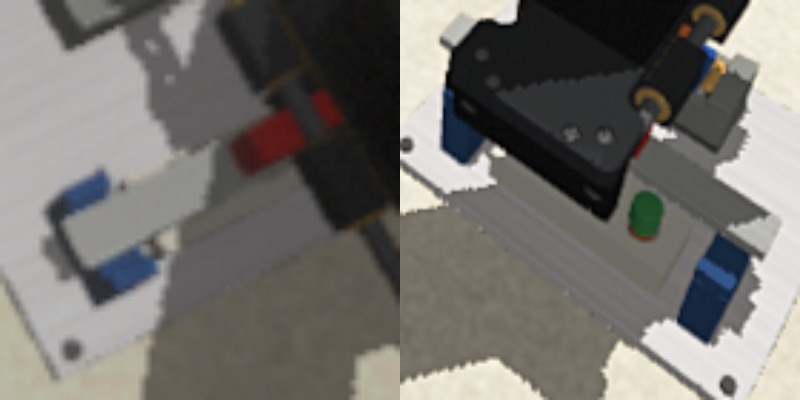

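The picture shows the bar's end between the two blue cheeks of the left rest. I'll check the centring with numbers before setting it down.

```bash
python3 - <<'E'
from h import *
a=.355;c=np.array([.556,-.274,0]);Rz=Ro.from_euler("z",a)
inv=lambda P:((P-c)@Rz.as_matrix()*1000).round(1)[:2]
t0=cv2.cvtColor(cv2.imread("pics/top0.png"),cv2.COLOR_BGR2RGB);t4=cv2.cvtColor(cv2.imread("pics/top4.png"),cv2.COLOR_BGR2RGB)
for b in blobs(mask(t0,*BLU),100)[1:]:
    print("t0 corners z.065",[inv(plane("top",q,.065)) for q in cv2.boxPoints(b[3])])
for b in blobs(mask(t4[190:260,290:345].copy(),*BLU),8):
    print("t4 cheek",b[0],inv(plane("top",b[1]+[290,190],.065)),b[2])
# bar edges: bright gray pixels near the left rest; fit
z=.087
h=cv2.cvtColor(t4,cv2.COLOR_RGB2HSV)
for k in(-90,-85,-80,-75,-70,-65,-60):pass
for yy in(90,82,75,66,58):
    row=[]
    for xx in range(-75,-14,3):
        w=Rz.apply([xx/1000,yy/1000,0])+c;w[2]=.0789+.008;q=proj("top",w)
        pix=cv2.getRectSubPix(t4,(1,1),tuple(map(float,q)))[0,0];row.append("%d/%d"%(pix[0],int(pix[2])-int(pix[0])))
    print(yy,row)
E
```

```text
t0 corners z.065 [array([-25.4, -60.7]), array([-23.3, -81.6]), array([-64.6, -83. ]), array([-66.6, -62.4])]
t0 corners z.065 [array([-26. ,  86.4]), array([-24.8,  67.9]), array([-65.2,  66.7]), array([-66.2,  85. ])]
t4 cheek 28 [-28.3  75.8] [18 25  8  7]
t4 cheek 50 [-60.8  76. ] [25 40 11  8]
90 ['184/-4', '183/-3', '144/0', '43/16', '43/15', '47/35', '55/38', '132/6', '147/-5', '148/-5', '146/-3', '147/-4', '148/-5', '137/1', '50/29', '48/20', '76/8', '172/-3', '182/-5', '183/-5', '183/-4']
82 ['184/-4', '183/-3', '142/2', '49/56', '49/62', '49/52', '56/51', '134/1', '146/-4', '147/-5', '146/-4', '146/-4', '147/-5', '133/4', '51/49', '50/62', '61/54', '158/6', '180/-4', '181/-3', '182/-3']
75 ['150/-4', '183/-2', '161/0', '59/54', '48/63', '55/47', '62/54', '130/4', '146/-4', '146/-4', '146/-4', '146/-4', '146/-5', '133/4', '73/38', '50/61', '60/55', '156/2', '181/-4', '181/-3', '182/-4']
66 ['97/-2', '97/-1', '96/-3', '126/-1', '135/-7', '129/-12', '138/-13', '116/-4', '145/-4', '146/-4', '146/-5', '146/-5', '145/-4', '144/-7', '154/-13', '175/-4', '180/-3', '182/-4', '180/-4', '181/-3', '183/-3']
58 ['96/-2', '98/-2', '96/-3', '98/-3', '93/-7', '101/-8', '132/-12', '128/-4', '145/-4', '146/-5', '146/-4', '144/-4', '146/-5', '152/-7', '183/-16', '181/-5', '181/-4', '183/-3', '180/-3', '181/-4', '182/-3']
```

The bar centre measures x -45 mm and the cheeks' midpoint -45 mm, so it is well centred. Setting it down.

Emit:
send_rows(xyz=[[0,0,2],[0,0,5],[0,0,9],[0,0,13],[0,0,17],[0,0,20],[0,0,22],[0,0,23],[0,0,24],[0,0,24]], dr=[[0,0,0],[0,0,0],[0,0,0],[0,0,0],[0,0,0],[0,0,0],[0,0,0],[0,0,0],[0,0,0],[0,0,0]])

```text
time: 8.1
position: [0.5161, -0.2918, 0.0864]
tool_rot: [-1.794, -2.579, 0.0]
ft_force: [-0.0, 0.1, -3.3]
grip_width: 0.161
grip_force: 29.9
```

Emit:
send_rows(xyz=[[0,0,0.3],[0,0,0.6],[0,0,0.9],[0,0,1.2],[0,0,1.4],[0,0,1.6],[0,0,1.8],[0,0,2],[0,0,2],[0,0,2]], dr=[[0,0,0],[0,0,0],[0,0,0],[0,0,0],[0,0,0],[0,0,0],[0,0,0],[0,0,0],[0,0,0],[0,0,0]])

```text
time: 8.93
position: [0.5161, -0.2918, 0.0849]
tool_rot: [1.794, 2.579, -0.0]
ft_force: [-1.4, 0.9, -1.0]
grip_width: 0.158
grip_force: 29.9
```

Contact is beginning, so I'll go 1 mm more and then release gently.

Emit:
send_rows(xyz=[[0,0,0.3],[0,0,0.6],[0,0,0.9],[0,0,1],[0,0,1],[0,0,1],[0,0,1],[0,0,1],[0,0,1],[0,0,1]], dr=[[0,0,0],[0,0,0],[0,0,0],[0,0,0],[0,0,0],[0,0,0],[0,0,0],[0,0,0],[0,0,0],[0,0,0]])

```text
time: 9.77
position: [0.5162, -0.2918, 0.0848]
tool_rot: [1.794, 2.579, -0.001]
ft_force: [-4.4, 1.6, 7.6]
grip_width: 0.158
grip_force: 29.9
```

Emit:
send_rows(xyz=[[0,0,0],[0,0,0],[0,0,0],[0,0,0],[0,0,0],[0,0,0],[0,0,0],[0,0,0],[0,0,0],[0,0,0]], dr=[[0,0,0],[0,0,0],[0,0,0],[0,0,0],[0,0,0],[0,0,0],[0,0,0],[0,0,0],[0,0,0],[0,0,0]], jaw=40)

```text
time: 10.6
position: [0.5161, -0.2918, 0.0836]
tool_rot: [1.794, 2.579, -0.0]
ft_force: [-0.2, 0.1, 0.5]
grip_width: 0.458
grip_force: 0.0
```

Emit:
send_rows(xyz=[[0,0,-3],[0,0,-10],[0,0,-20],[0,0,-32],[0,0,-44],[0,0,-56],[0,0,-68],[0,0,-76],[0,0,-80],[0,0,-80]], dr=[[0,0,0],[0,0,0],[0,0,0],[0,0,0],[0,0,0],[0,0,0],[0,0,0],[0,0,0],[0,0,0],[0,0,0]])

```text
time: 11.43
position: [0.5167, -0.2921, 0.165]
tool_rot: [1.793, 2.577, -0.0]
ft_force: [-0.5, -0.2, -0.4]
grip_width: 0.459
grip_force: 0.0
```

```bash
python3 - <<'E'
from h import *
goal((.603,-.2566,.165),.355-np.pi/2)
E
```

```text
t 11.43 pos [ 0.5167 -0.2921  0.165 ] F [-0.5 -0.2 -0.4] gw 39.9 q [ 0.87  0.28 -0.48  1.68  0.14  1.21  0.72]
xyz [ 3.3 93.3  0.1] dr [2.000e-03 1.000e-03 1.571e+00]
```

Emit:
send_rows(xyz=[[0,3,0],[0,10,0],[1,20,0],[1,31,0],[2,42,0],[2,53,0],[3,64,0],[3,75,0],[3,85,0],[3,91,0]], dr=[[0,0,0.05],[0,0,0.15],[0,0,0.26],[0,0,0.37],[0,0,0.48],[0,0,0.59],[0,0,0.7],[0,0,0.81],[0,0,0.92],[0,0,1.03]])

```text
time: 12.27
position: [0.6009, -0.2563, 0.1624]
tool_rot: [-2.833, -1.354, 0.001]
ft_force: [0.9, -0.4, 0.9]
grip_width: 0.459
grip_force: 0.0
```

```bash
python3 - <<'E'
from h import *
goal((.603,-.2566,.165),.355-np.pi/2)
E
```

```text
t 12.27 pos [ 0.6009 -0.2563  0.1624] F [ 0.9 -0.4  0.9] gw 39.9 q [ 0.63  0.4  -0.35  1.53  0.14  1.24 -0.41]
xyz [ 1.1  1.9 -2.6] dr [-0.002  0.     0.537]
```

Emit:
send_rows(xyz=[[0,0,0],[0,0,0],[0,1,0],[0,1,0],[1,1,0],[1,1,0],[1,1,0],[1,1,0],[1,1,0],[1,1,0]], dr=[[0,0,0.08],[0,0,0.18],[0,0,0.28],[0,0,0.37],[0,0,0.45],[0,0,0.5],[0,0,0.53],[0,0,0.535],[0,0,0.535],[0,0,0.535]])

```text
time: 13.1
position: [0.6015, -0.2571, 0.163]
tool_rot: [-3.09, -0.565, 0.001]
ft_force: [-0.8, 0.2, 0.6]
grip_width: 0.459
grip_force: 0.0
```

```bash
python3 - <<'E'
from h import *
goal((.603,-.2566,.082),.355-np.pi/2)
s=get_state();p=s["position"]
for n in("side","top"):
    im=get_image(n);cv2.imwrite(f"pics/{n}5.png",cv2.cvtColor(im,cv2.COLOR_RGB2BGR))
    for k,c in(("ora",ORA),("red",RED)):
        for b in blobs(mask(im,*c)):print(n,k,b[0],b[1],b[2],np.round(b[3][1],1))
    print(n,"tip",proj(n,p-[0,0,.017]),"fin pred",proj(n,[.603,-.2566,.1]),proj(n,[.603,-.2566,.075]))
t=cv2.imread("pics/top5.png")[130:260,260:420];u=cv2.imread("pics/side5.png")[180:360,225:425]
cv2.imwrite("pics/c5.png",np.hstack([cv2.resize(t,(400,325)),cv2.resize(u,(400,360))[:325]]))
E
```

```text
t 13.1 pos [ 0.6015 -0.2571  0.163 ] F [-0.8  0.2  0.6] gw 39.9 q [ 0.57  0.39 -0.26  1.53  0.1   1.24 -0.92]
xyz [ 1.6  0.1 81. ] dr [-0.001  0.001  0.007]
side ora 111 [244.4  49.4] [234  42  22  19] [17.3 21.1]
side ora 87 [244.1  63.4] [237  60  16   8] [ 7. 15.]
side ora 41 [243.8  89.6] [238  87  13   6] [11.8  4.1]
side ora 301 [349.4 239.3] [341 225  18  30] [10.8 30.4]
side red 265 [ 82.2 120.8] [ 66 110  35  23] [ 8.1 36.7]
side red 641 [319.1 277.1] [302 261  36  34] [37.7 18.2]
side tip [357.9887169  210.60387937] fin pred [352.31596149 230.55838168] [349.23941053 240.77709332]
top red 137 [355.6 204.8] [342 198  25  16] [ 6.7 25.5]
top tip [336.19103076 152.18058908] fin pred [330.37089127 159.65716796] [327.69766324 163.72599754]
```

View pics/c5.png

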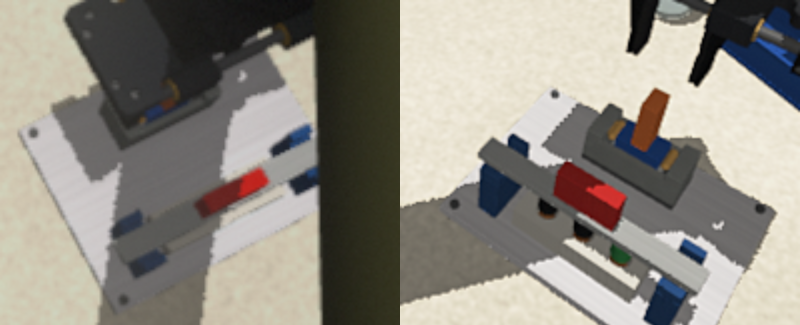

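The bar lies in both rests over the upright vials, the arm is clear of it, and the fin sits where predicted (side image (349,239)). Descending on the fin.

Emit:
send_rows(xyz=[[1,0,5],[1,0,15],[1,0,27],[1,0,39],[1,0,51],[1,0,63],[1,0,73],[1,0,79],[1,0,81],[1,0,81]], dr=[[0,0,0.002],[0,0,0.004],[0,0,0.006],[0,0,0.006],[0,0,0.006],[0,0,0.006],[0,0,0.006],[0,0,0.006],[0,0,0.006],[0,0,0.006]])

```text
time: 14.03
position: [0.6025, -0.2567, 0.0818]
tool_rot: [-3.092, -0.554, 0.001]
ft_force: [-0.1, -0.3, -0.7]
grip_width: 0.459
grip_force: 0.0
```

```bash
python3 - <<'E'
from h import *
goal((.6025,-.2566,.082),.355-np.pi/2)
s=get_state();p=s["position"]
for n in("side","top"):
    im=get_image(n);cv2.imwrite(f"pics/{n}6.png",cv2.cvtColor(im,cv2.COLOR_RGB2BGR))
u=cv2.imread("pics/side6.png")[200:300,300:410]
cv2.imwrite("pics/c6.png",cv2.resize(u,None,fx=5,fy=5))
E
```

```text
t 14.03 pos [ 0.6025 -0.2567  0.0818] F [-0.1 -0.3 -0.7] gw 39.9 q [ 0.56  0.46 -0.26  1.6   0.13  1.1  -0.94]
xyz [ 0.1 -0.1 -0.2] dr [-0.001  0.001 -0.   ]
```

View pics/c6.png

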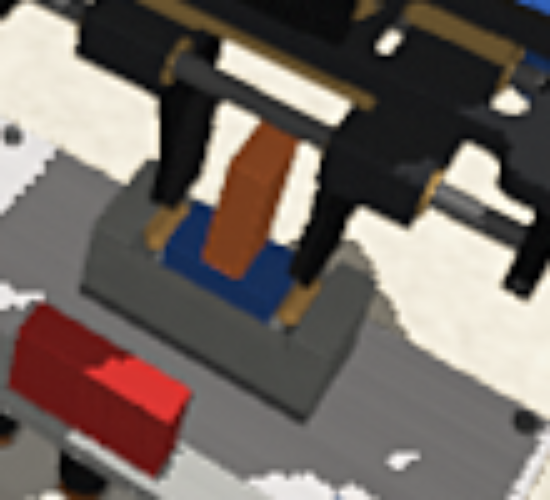

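The crop shows the fin centred between the two fingers, with the tips above the rim. Closing on it.

Emit:
send_rows(xyz=[[0,0,0],[0,0,0],[0,0,0],[0,0,0],[0,0,0],[0,0,0],[0,0,0],[0,0,0],[0,0,0],[0,0,0]], dr=[[0,0,0],[0,0,0],[0,0,0],[0,0,0],[0,0,0],[0,0,0],[0,0,0],[0,0,0],[0,0,0],[0,0,0]], jaw=0, grip_force=55)

```text
time: 14.97
position: [0.6028, -0.2568, 0.0827]
tool_rot: [3.092, 0.554, 0.0]
ft_force: [-0.0, -0.1, 1.3]
grip_width: 0.156
grip_force: 54.9
```

```bash
cat >>h.py <<'E'
def cart(m,th,base,yaw=.355):
    Y=np.array([-np.sin(yaw),np.cos(yaw),0]);b=max(27-m,0)/np.cos(th)
    p=np.asarray(base)+Y*(b-66)*np.sin(th)/1000+np.array([0,0,(m+66*np.cos(th)-66)/1000])
    print(m,th,end=" ");goal(p,yaw-np.pi/2,th)
E
python3 - <<'E'
from h import *
s=get_state();print(s["position"],s["ft_force"],s["torque"],s["grip_force"])
for a in((3,-.135),(6,-.27)):cart(*a,s["position"])
E
```

```text
[ 0.60277791 -0.25681235  0.0826913 ] [-0.02440082 -0.10301634  1.34844351] [ 0.09786902  0.08557106 -0.00879456] 54.94913298636675
3 -0.135 t 14.97 pos [ 0.6028 -0.2568  0.0827] F [-0.  -0.1  1.3] gw 13.5 q [ 0.56  0.46 -0.26  1.6   0.13  1.1  -0.94]
xyz [-0.  -5.6 -2.4] dr [-0.135 -0.    -0.   ]
6 -0.27 t 14.97 pos [ 0.6028 -0.2568  0.0827] F [-0.  -0.1  1.3] gw 13.5 q [ 0.56  0.46 -0.26  1.6   0.13  1.1  -0.94]
xyz [ -0.  -11.8  -3.6] dr [-0.27 -0.   -0.  ]
```

Emit:
send_rows(xyz=[[0,-0.6,-0.3],[0,-1.7,-0.8],[0,-3,-1.4],[0,-4.3,-1.9],[0,-5.6,-2.4],[0,-7,-2.8],[0,-8.4,-3.1],[0,-9.8,-3.4],[0,-11,-3.6],[0,-11.8,-3.6]], dr=[[-0.015,0,0],[-0.04,0,0],[-0.07,0,0],[-0.1,0,0],[-0.135,0,0],[-0.165,0,0],[-0.2,0,0],[-0.23,0,0],[-0.255,0,0],[-0.27,0,0]])

```text
time: 15.8
position: [0.5982, -0.2451, 0.0853]
tool_rot: [2.828, 0.509, 0.069]
ft_force: [2.8, -2.3, -6.6]
grip_width: 0.156
grip_force: 55.0
```

```bash
python3 - <<'E'
from h import *
B=(.6028,-.2568,.0825)
s=get_state();print(s["ft_force"].round(1),s["torque"].round(2))
cart(6,-.27,B)
u=get_image("side");cv2.imwrite("pics/side7.png",cv2.cvtColor(u,cv2.COLOR_RGB2BGR))
cv2.imwrite("pics/c7.png",cv2.resize(cv2.imread("pics/side7.png")[210:310,300:410],None,fx=5,fy=5))
E
```

```text
[ 2.8 -2.3 -6.6] [ 0.64 -0.22  0.11]
6 -0.27 t 15.8 pos [ 0.5982 -0.2451  0.0853] F [ 2.8 -2.3 -6.6] gw 13.6 q [ 0.4   0.33 -0.21  1.79  0.38  0.91 -1.22]
xyz [ 0.2  1.  -0.5] dr [ 0.002 -0.     0.002]
```

View pics/c7.png

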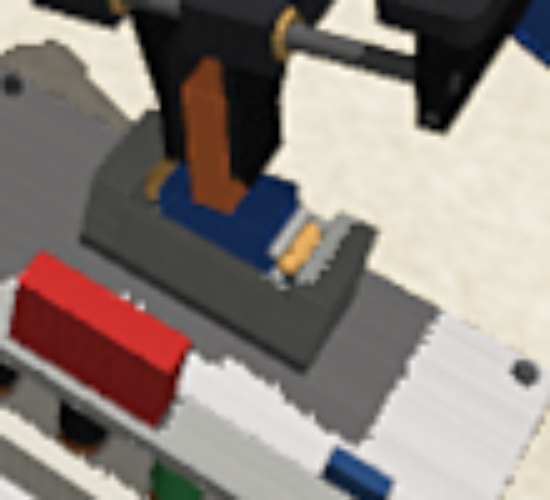

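The crop shows the cartridge tilted toward +y, with its -y side visibly risen at crop (285,230). The socket looks seated. On to the second swing.

```bash
python3 - <<'E'
from h import *
B=(.6028,-.2568,.0825)
for a in((8.7,-.135),(11.5,0),(14.2,.135),(17,.27)):cart(*a,B)
E
```

```text
8.7 -0.135 t 15.85 pos [ 0.5981 -0.2447  0.0853] F [ 3.1 -1.9 -6.2] gw 13.7 q [ 0.4   0.33 -0.21  1.79  0.38  0.91 -1.22]
xyz [ 0.2  7.7 -3.3] dr [0.137 0.    0.002]
11.5 0 t 15.85 pos [ 0.5981 -0.2447  0.0853] F [ 3.1 -1.9 -6.2] gw 13.7 q [ 0.4   0.33 -0.21  1.79  0.38  0.91 -1.22]
xyz [ 0.2 14.8 -4.9] dr [0.272 0.    0.002]
14.2 0.135 t 15.85 pos [ 0.5981 -0.2447  0.0853] F [ 3.1 -1.9 -6.2] gw 13.7 q [ 0.4   0.33 -0.21  1.79  0.38  0.91 -1.22]
xyz [ 0.1 22.2 -5. ] dr [0.407 0.    0.002]
17 0.27 t 15.85 pos [ 0.5981 -0.2447  0.0853] F [ 3.1 -1.9 -6.2] gw 13.7 q [ 0.4   0.33 -0.21  1.79  0.38  0.91 -1.22]
xyz [ 0.1 29.9 -3.9] dr [0.542 0.001 0.002]
```

Emit:
send_rows(xyz=[[0,0.7,-0.3],[0,2,-1],[0,3.7,-1.7],[0,5.5,-2.5],[0,7.7,-3.3],[0,9.5,-3.8],[0,11.2,-4.2],[0,12.8,-4.6],[0,14.1,-4.8],[0,14.8,-4.9]], dr=[[0.013,0,0],[0.037,0,0],[0.067,0,0],[0.1,0,0],[0.137,0,0],[0.17,0,0],[0.202,0,0],[0.233,0,0],[0.258,0,0],[0.272,0,0]])

```text
time: 16.68
position: [0.6021, -0.2576, 0.0933]
tool_rot: [-3.086, -0.552, 0.005]
ft_force: [-0.4, 2.3, -9.8]
grip_width: 0.153
grip_force: 54.9
```

```bash
python3 - <<'E'
from h import *
B=(.6028,-.2568,.0825)
s=get_state();print(s["torque"].round(2))
for a in((11.5,0),(14.2,.135),(17,.27)):cart(*a,B)
E
```

```text
[0.35 0.1  0.03]
11.5 0 t 16.68 pos [ 0.6021 -0.2576  0.0933] F [-0.4  2.3 -9.8] gw 13.3 q [ 0.56  0.45 -0.25  1.59  0.12  1.12 -0.93]
xyz [ 1.  -0.5 -0.7] dr [-0.007  0.002 -0.001]
14.2 0.135 t 16.68 pos [ 0.6021 -0.2576  0.0933] F [-0.4  2.3 -9.8] gw 13.3 q [ 0.56  0.45 -0.25  1.59  0.12  1.12 -0.93]
xyz [ 1.   6.6 -2.9] dr [ 0.128  0.002 -0.001]
17 0.27 t 16.68 pos [ 0.6021 -0.2576  0.0933] F [-0.4  2.3 -9.8] gw 13.3 q [ 0.56  0.45 -0.25  1.59  0.12  1.12 -0.93]
xyz [ 1.  14.3 -3.9] dr [ 0.263  0.002 -0.001]
```

Emit:
send_rows(xyz=[[0,0.8,-0.4],[0,2.2,-1.1],[0,3.7,-1.7],[0,5.2,-2.3],[0,6.6,-2.9],[0,8.2,-3.2],[0,9.9,-3.5],[0,11.7,-3.7],[0,13.3,-3.9],[0,14.3,-3.9]], dr=[[0.016,0,0],[0.042,0,0],[0.072,0,0],[0.1,0,0],[0.128,0,0],[0.156,0,0],[0.186,0,0],[0.217,0,0],[0.246,0,0],[0.263,0,0]])

```text
time: 17.52
position: [0.6072, -0.2709, 0.0978]
tool_rot: [-2.83, -0.508, 0.071]
ft_force: [-3.2, 3.6, -9.0]
grip_width: 0.155
grip_force: 55.0
```

```bash
python3 - <<'E'
from h import *
B=(.6028,-.2568,.0825)
s=get_state();print(s["torque"].round(2))
for a in((17,.27),(19.7,.135),(22.5,0)):cart(*a,B)
E
```

```text
[0.06 0.41 0.06]
17 0.27 t 17.52 pos [ 0.6072 -0.2709  0.0978] F [-3.2  3.6 -9. ] gw 13.4 q [ 0.66  0.61 -0.28  1.37 -0.03  1.37 -0.79]
xyz [0.8 0.3 0.7] dr [ 0.     0.002 -0.   ]
19.7 0.135 t 17.52 pos [ 0.6072 -0.2709  0.0978] F [-3.2  3.6 -9. ] gw 13.4 q [ 0.66  0.61 -0.28  1.37 -0.03  1.37 -0.79]
xyz [ 0.7 -7.6 -1.8] dr [-0.135  0.002 -0.   ]
22.5 0 t 17.52 pos [ 0.6072 -0.2709  0.0978] F [-3.2  3.6 -9. ] gw 13.4 q [ 0.66  0.61 -0.28  1.37 -0.03  1.37 -0.79]
xyz [  0.7 -16.1  -3. ] dr [-0.27   0.002  0.   ]
```

Emit:
send_rows(xyz=[[0,-0.8,-0.2],[0,-2.2,-0.5],[0,-4,-1],[0,-5.8,-1.4],[0,-7.6,-1.8],[0,-9.5,-2.2],[0,-11.5,-2.5],[0,-13.5,-2.8],[0,-15.2,-3],[0,-16.1,-3]], dr=[[-0.013,0,0],[-0.037,0,0],[-0.069,0,0],[-0.102,0,0],[-0.135,0,0],[-0.168,0,0],[-0.2,0,0],[-0.232,0,0],[-0.258,0,0],[-0.27,0,0]])

```text
time: 18.35
position: [0.6044, -0.2566, 0.1081]
tool_rot: [3.084, 0.556, 0.007]
ft_force: [-0.9, 2.1, -1.3]
grip_width: 0.156
grip_force: 54.9
```

```bash
python3 - <<'E'
from h import *
B=(.6028,-.2568,.0825)
s=get_state();print(s["torque"].round(2))
for a in((22.5,0),(25.2,-.135),(28,-.27)):cart(*a,B)
u=get_image("side");cv2.imwrite("pics/side8.png",cv2.cvtColor(u,cv2.COLOR_RGB2BGR))
for c in(ORA,BLU):
    for b in blobs(mask(u,*c)):
        if 320<b[1][0]<380 and 200<b[1][1]<275:print(b[0],b[1],b[2])
E
```

```text
[0.83 0.1  0.05]
22.5 0 t 18.35 pos [ 0.6044 -0.2566  0.1081] F [-0.9  2.1 -1.3] gw 13.5 q [ 0.56  0.43 -0.25  1.59  0.12  1.13 -0.94]
xyz [-1.6 -0.4  3.1] dr [ 0.009 -0.003  0.002]
25.2 -0.135 t 18.35 pos [ 0.6044 -0.2566  0.1081] F [-0.9  2.1 -1.3] gw 13.5 q [ 0.56  0.43 -0.25  1.59  0.12  1.13 -0.94]
xyz [-1.6 -9.   0.9] dr [-0.126 -0.003  0.001]
28 -0.27 t 18.35 pos [ 0.6044 -0.2566  0.1081] F [-0.9  2.1 -1.3] gw 13.5 q [ 0.56  0.43 -0.25  1.59  0.12  1.13 -0.94]
xyz [ -1.6 -18.   -0.2] dr [-0.261 -0.003  0.001]
266 [352.  228.9] [345 213  15  32]
445 [347.6 247.9] [334 233  30  30]
```

Emit:
send_rows(xyz=[[-0.2,-0.8,0.1],[-0.4,-2.4,0.3],[-0.6,-4.5,0.5],[-0.8,-6.7,0.7],[-1,-9,0.9],[-1,-11,0.6],[-1,-13,0.4],[-1,-15,0.2],[-1,-17,0],[-1,-18,-0.2]], dr=[[-0.012,0,0],[-0.034,0,0],[-0.063,0,0],[-0.094,0,0],[-0.126,0,0],[-0.155,0,0],[-0.185,0,0],[-0.216,0,0],[-0.245,0,0],[-0.261,0,0]])

```text
time: 19.23
position: [0.5962, -0.2418, 0.1067]
tool_rot: [2.829, 0.508, 0.071]
ft_force: [0.3, -0.9, -1.0]
grip_width: 0.159
grip_force: 54.9
```

```bash
python3 - <<'E'
from h import *
B=(.6028,-.2568,.0825)
s=get_state();print(s["torque"].round(2))
for a in((28,-.27),(33,-.135),(37,0),(54,0)):cart(*a,B)
u=get_image("side");cv2.imwrite("pics/side9.png",cv2.cvtColor(u,cv2.COLOR_RGB2BGR))
cv2.imwrite("pics/c9.png",cv2.resize(u[195:310,290:420,::-1],None,fx=5,fy=5))
E
```

```text
[ 0.41  0.11 -0.01]
28 -0.27 t 19.23 pos [ 0.5962 -0.2418  0.1067] F [ 0.3 -0.9 -1. ] gw 13.8 q [ 0.41  0.31 -0.22  1.78  0.36  0.95 -1.21]
xyz [ 1.  -0.8 -1.7] dr [ 0.001 -0.001  0.   ]
33 -0.135 t 19.23 pos [ 0.5962 -0.2418  0.1067] F [ 0.3 -0.9 -1. ] gw 13.8 q [ 0.41  0.31 -0.22  1.78  0.36  0.95 -1.21]
xyz [ 1.   9.4 -5.9] dr [ 0.136 -0.001  0.   ]
37 0 t 19.23 pos [ 0.5962 -0.2418  0.1067] F [ 0.3 -0.9 -1. ] gw 13.8 q [ 0.41  0.31 -0.22  1.78  0.36  0.95 -1.21]
xyz [ 1.  19.2 -8. ] dr [ 0.271 -0.001  0.001]
54 0 t 19.23 pos [ 0.5962 -0.2418  0.1067] F [ 0.3 -0.9 -1. ] gw 13.8 q [ 0.41  0.31 -0.22  1.78  0.36  0.95 -1.21]
xyz [  1.   23.7 -24.4] dr [ 0.271 -0.001  0.001]
```

View pics/c9.png

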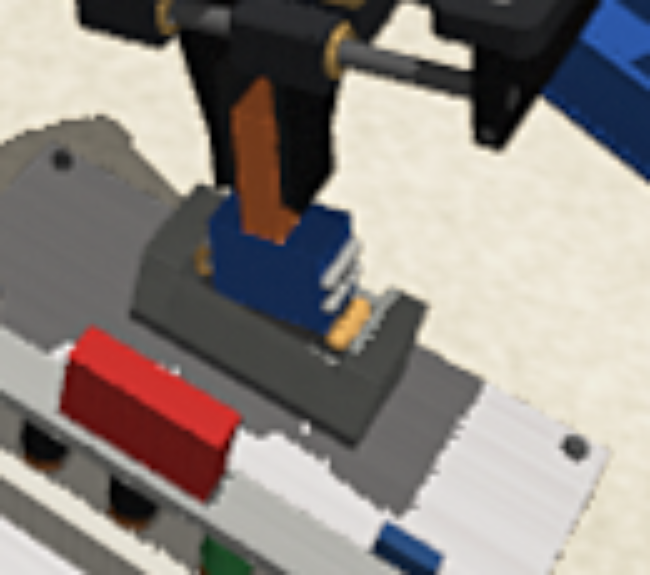

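The crop shows both ribs on the -y side above the brass catch, and the force reading is only the weight. The +y side should be about free too, so I'll bring it upright while rising slowly.

Emit:
send_rows(xyz=[[0,1,-0.6],[0,2.7,-1.8],[0,4.8,-3.3],[0,7,-4.7],[0,9.4,-5.9],[0,11.8,-6.6],[0,14,-7.2],[0,16.4,-7.7],[0,18.4,-8],[0,19.2,-8]], dr=[[0.014,0,0],[0.038,0,0],[0.07,0,0],[0.1,0,0],[0.136,0,0],[0.17,0,0],[0.2,0,0],[0.233,0,0],[0.26,0,0],[0.271,0,0]])

```text
time: 20.12
position: [0.6014, -0.259, 0.1186]
tool_rot: [-3.088, -0.549, 0.001]
ft_force: [0.4, -0.2, -2.3]
grip_width: 0.152
grip_force: 54.9
```

```bash
python3 - <<'E'
from h import *
B=(.6028,-.2568,.0825)
s=get_state();print(s["torque"].round(2))
for a in((37,0),(53.5,0)):cart(*a,B)
E
```

```text
[-0.08  0.05  0.02]
37 0 t 20.12 pos [ 0.6014 -0.259   0.1186] F [ 0.4 -0.2 -2.3] gw 13.3 q [ 0.56  0.42 -0.25  1.57  0.1   1.16 -0.93]
xyz [ 2.  -1.6 -0.9] dr [-0.006 -0.    -0.003]
53.5 0 t 20.12 pos [ 0.6014 -0.259   0.1186] F [ 0.4 -0.2 -2.3] gw 13.3 q [ 0.56  0.42 -0.25  1.57  0.1   1.16 -0.93]
xyz [  2.   -1.7 -17.4] dr [-0.006 -0.    -0.003]
```

Emit:
send_rows(xyz=[[0.3,-0.3,-1],[0.6,-0.6,-3],[1,-1,-5.5],[1.3,-1.3,-8],[1.6,-1.6,-10.5],[2,-1.7,-13],[2,-1.7,-15],[2,-1.7,-16.5],[2,-1.7,-17.4],[2,-1.7,-17.4]], dr=[[0,0,0],[0,0,0],[-0.003,0,0],[-0.006,0,0],[-0.006,0,0],[-0.006,0,0],[-0.006,0,0],[-0.006,0,0],[-0.006,0,0],[-0.006,0,0]])

```text
time: 20.95
position: [0.6029, -0.2543, 0.1364]
tool_rot: [3.091, 0.554, 0.001]
ft_force: [0.5, -0.2, -1.5]
grip_width: 0.155
grip_force: 54.9
```

```bash
python3 - <<'E'
from h import *
B=(.6028,-.2568,.0825)
cart(53.5,0,B)
p=np.array([.6028,-.2568,0.0])
u=get_image("side");t=get_image("top")
for b in blobs(mask(u,*BLU)):
    if 320<b[1][0]<390 and 180<b[1][1]<275:print(b[0],b[1],b[2],b[3])
Rz=Ro.from_euler("z",.355)
for x,y in((-12,-20),(-12,20)):
    print("pred bottom corner",proj("side",p+Rz.apply([x/1e3,y/1e3,.0695])))
cv2.imwrite("pics/c10.png",np.hstack([cv2.resize(u[180:360,230:430,::-1],(420,378)),cv2.resize(t[120:260,260:400,::-1],(378,378))]))
E
```

```text
53.5 0 t 20.95 pos [ 0.6029 -0.2543  0.1364] F [ 0.5 -0.2 -1.5] gw 13.5 q [ 0.55  0.41 -0.25  1.56  0.11  1.19 -0.93]
xyz [-1.   2.3  0.4] dr [ 0.001 -0.    -0.   ]
475 [349.2 235.9] [335 220  32  31] ((349.3000183105469, 233.90000915527344), (27.280029296875, 23.702320098876953), 26.56505012512207)
pred bottom corner [356.60051232 254.05722509]
pred bottom corner [334.04331959 241.52033471]
```

View pics/c10.png

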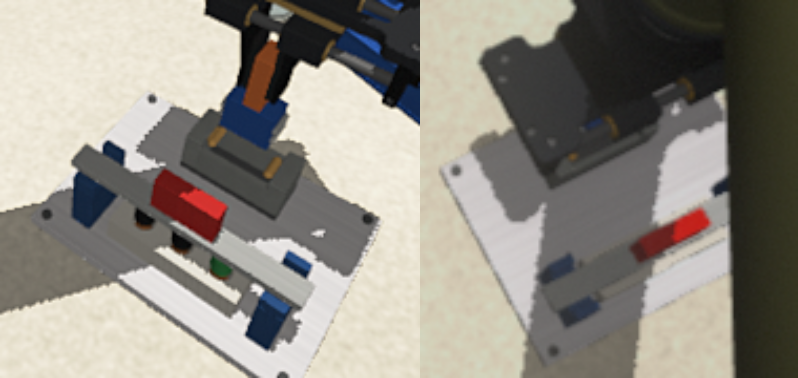

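The picture shows the cartridge upright above its seated socket, with the bar in both rests and the vials standing. I'll check the height under the cartridge.

```bash
python3 - <<'E'
from h import *
u=get_image("side");s=get_state()
m=mask(u,(105,100,15),(125,255,255));n,l,st,c=cv2.connectedComponentsWithStats(m)
i=l[236,349];P=np.argwhere(l==i)[:,::-1].astype(np.float32)
h=cv2.approxPolyDP(cv2.convexHull(P),1.5,True).reshape(-1,2);print(h.tolist(),st[i])
p=s["position"]*[1,1,0];Rz=Ro.from_euler("z",.355)
for z in(.0695,.0735,.1035):
    print(z,[proj("side",p+Rz.apply([x/1e3,y/1e3,z])).round(1).tolist() for x,y in((-12,-20),(-12,20),(12,-20),(12,20))])
for n_ in [(x,y) for x in(355,351,346) for y in (246,)]:
    print([u[yy,n_[0]].tolist() for yy in range(244,258)])
o=mask(u,*ORA);print([b[1:3] for b in blobs(o) if 340<b[1][0]<370])
print("fin top pred",[proj("side",p+Rz.apply([x/1e3,y/1e3,.1535])).round(1).tolist() for x,y in((-12,-7),(-12,7),(12,-7),(12,7))])
E
```

```text
[[366.0, 229.0], [356.0, 251.0], [335.0, 239.0], [336.0, 231.0], [342.0, 221.0]] [335 221  32  31 491]
0.0695 [[355.4, 253.0], [332.9, 240.5], [362.0, 243.6], [339.9, 231.7]]
0.0735 [[355.9, 251.4], [333.3, 238.9], [362.6, 242.0], [340.3, 230.2]]
0.1035 [[360.0, 239.1], [336.5, 226.6], [366.8, 229.7], [343.6, 217.9]]
[[22, 44, 82], [22, 44, 83], [22, 44, 82], [22, 43, 82], [21, 43, 82], [18, 41, 81], [19, 41, 81], [50, 58, 78], [75, 74, 68], [72, 73, 69], [72, 73, 70], [72, 73, 70], [72, 73, 69], [71, 73, 70]]
[[21, 43, 82], [21, 43, 81], [21, 43, 82], [18, 41, 83], [31, 47, 82], [61, 66, 72], [76, 75, 68], [73, 73, 70], [73, 73, 70], [73, 73, 71], [72, 73, 69], [72, 72, 69], [71, 71, 69], [71, 72, 68]]
[[18, 41, 82], [25, 45, 84], [50, 58, 79], [71, 70, 61], [74, 74, 69], [72, 73, 69], [72, 72, 69], [71, 72, 69], [71, 71, 69], [72, 72, 69], [72, 73, 69], [73, 73, 70], [64, 65, 63], [42, 43, 43]]
[(array([353.8, 216.3]), array([346, 200,  17,  33], dtype=int32))]
fin top pred [[359.0, 212.4], [350.2, 208.0], [366.2, 203.2], [357.5, 199.1]]
```

The underside is about 20 mm above the rim, allowing for the side view's constant offset. I'll make a small recentring move and settle.

Emit:
send_rows(xyz=[[0,0.5,0],[0,1,0],[0,1.5,0],[0,2,0],[0,2,0],[0,2,0],[0,2,0],[0,2,0],[0,2,0],[0,2,0]], dr=[[0,0,0],[0,0,0],[0,0,0],[0,0,0],[0,0,0],[0,0,0],[0,0,0],[0,0,0],[0,0,0],[0,0,0]])

```text
time: 21.93
position: [0.6035, -0.256, 0.1361]
tool_rot: [3.091, 0.554, 0.0]
ft_force: [-0.1, 0.6, -2.4]
grip_width: 0.155
grip_force: 54.9
```

```bash
python3 - <<'E'
from h import *
cart(53.5,0,(.6028,-.2568,.0825))
print(close_job())
E
```

```text
53.5 0 t 21.93 pos [ 0.6035 -0.256   0.1361] F [-0.1  0.6 -2.4] gw 13.5 q [ 0.55  0.41 -0.25  1.56  0.11  1.19 -0.93]
xyz [-0.9  0.5  0.1] dr [ 0.001  0.    -0.   ]
the job is handed in; nothing more can be done
None
```

I handed in the job at 21.9 s of the 64 s allowed: the bar lies released across both rests with the vials still upright, and the cartridge was rocked free without visibly lifting the socket and is held upright, about 20 mm above the rim.

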